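# Load the scraper in the blade dryer and set its timer

## Task

Dry the rinsed red-handled scraper: take it from the white draining rack and gently slide it, handle up, fully down into the free slot of the blade dryer (the one with green lamps at its ends) and let go of it. Then turn the big dial on the dryer's sloped console until its white pointer stands at the orange set mark. Do not ram or drop the scraper, and leave the other blades and everything else on the table where they are.

Things in the scene. Friction and masses are not known exactly. Their poses are not given: they have to be found in the camera images.
- dryer: Blade dryer, fixed, 190 (x) by 370 (y) by 150 high. Origin: on its underside, between block and console; z up. +y part: white base 50 high with three black slots along x at y = 40, 85, 130 mm, walls to 89 mm above the table. -y part: blue console, its 170 mm square panel sloping 35 degrees (0.61 rad), facing up and to the dryer's -x; panel centre at x 0, y -72.5, z 102 mm
- free_slot: The free one of the dryer's three slots (brass blades stand in the others); a green lamp 16 mm across shines just beyond each of its ends. 9 mm wide, 140 long inside, walls 35 mm high plus a 4 mm lead-in ridge. Origin: centre of the slot's floor, 50 mm above the table; x along the slot, y across it, z up
- scraper: Scraper, standing on its long edge in one of the draining rack's two slots. Aluminium plate 130 long (x), 6 thick (y), 60 high (z); red handle on top, 80 long (x), 18 thick (y), from z = 60 to 102 mm. Origin: middle of the plate's bottom edge, z up to the handle. About 0.22 kg. Either end may point either way in the slot
- scraper_grip (a point): The middle of the scraper's red handle, 85 mm above its bottom edge; close the fingers across its y (18 mm)
- rack: White draining rack, fixed to the table, base 170 (x) by 120 (y) by 20 high with two slots along x at y = -30 and +30 mm, 9 mm wide, floor 20 mm above the table, walls up to 50 mm. Origin: centre of its underside
- dial (a joint): Angle of the timer dial (rad): grows clockwise as seen facing the panel; at 0 the pointer points straight up the slope; from -2.6 to 2.6. It is stiff (about 0.1 N m) and stays where it is left
- dial_grip (a point): Grip point on the dial's axis, 34 mm off the panel. Turns with the dial: z is the axis, out of the panel (35 degrees from vertical); x along the grip bar towards the pointer. Dial: black disc 90 mm across, 10 high, with a grey grip bar across it, 80 long (x), 18 wide (y), from 10 to 48 mm off the panel, a white pointer line on one half and that end
- dial_tip (a point): The tip of the dial's white pointer, on the disc's rim, 45 mm from the axis along the dial's x
- setmark (a joint): Angle of the orange set mark about the dial's axis, in the same sense and from the same zero as the dial: the pointer is at the mark when both angles are equal. It cannot be moved by hand
- mark_tip (a point): Where the pointer's tip has to stand, on the disc's rim in line with the orange mark (a tab 20 by 8 mm lying on the panel, 56 to 76 mm from the dial's axis)
- blade_a: Plain brass blade 130 long (x), 6 thick (y), 48 high, no handle, in a slot of the dryer; leave it. Origin: middle of its bottom edge
- blade_b: Another such blade in another slot of the dryer; leave it
- blade_c: Another such blade in the draining rack's other slot; leave it
- ring: Brass ring 160 mm across, 12 high, flat on the table; leave it. Origin: centre of its underside
- disc: Round perforated metal disc 200 mm across, 12 high, flat on the table; leave it. Origin: centre of its underside
- twrench: T-handled steel wrench about 134 long and 14 high, flat on the table; leave it. Origin: middle, on the table
- spray: White bottle with blue cap, 66 mm diameter, 190 high, standing behind the dryer; leave it. Origin: centre of its underside
- comb: Black comb fixture 80 by 160 by 60 high, on the table behind the dryer; leave it. Origin: centre of its underside
Mind the look-alikes: they are no part of the job. Leave any purple look-alike of the scraper alone.

How it is judged:
By the outcome, as a careful person would: the job done as asked, in the order asked, and still so for the second after the job is handed in, with the robot touching nothing.
It also fails if it takes over 70 s, if anything falls off the work surface, if the arm or the gripper's body presses on something with over 40 N, if the wrist force passes 120 N, or if a joint passes its speed limit or range.

## Robot

A 6-joint arm with a two-finger parallel gripper is mounted at the origin on the work surface. World frame = base frame: x ahead of the robot, y to its left, z up, the work surface at z = 0. Lengths are in m, angles in rad, forces in N, time in s.
With the tool pointing down it reaches from about 0.325 to 0.85 m from the base axis. Payload 4.4 kg.
Tool frame: the origin (TCP) lies between the finger pads; the fingertips stand 25 mm ahead of it and the grasp point (between the pads) lies 6 mm ahead of it; z points along the fingers, y is the line along which they close (so a half turn about z gives the same grasp; the last joint's range is limited). The gripper opens to 94 mm and grips with 3 to 60 N. Pads are 16 mm wide; open, the fingers measure 119 mm over their backs; the gripper's body (75 mm by 177 mm) begins 78 mm behind the grasp point.
Start: joints at [1.109, 0.207, 1.542, -0, 1.393, -0.15], TCP at [0.176, 0.547, 0.23] pointing down, gripper open.
Joint ranges: [-2.73, 2.73], [-0.86, 2.22], [0.23, 2.46], [-1.11, 4.25], [0.08, 2.63], [-2.82, 2.82]. Speed limits (rad/s): [2.79, 2.79, 3.14, 3.14, 3.14, 3.14].

## Interface

Orientations are given as a unit quaternion [x, y, z, w].
In Python, from cell import arm gives the robot as it stands.
- The arm moves only by the tool send_rows, never from a script. Its argument "steps" is a list of rows, each a list of 3 entries, a list of its own where there are three numbers: the shift along the tool's x, y, z in mm, then the turn, a rotation vector about the tool's x, y, z in degrees, then the opening in per cent of the stroke, from 0 (shut) to 100 (fully open). In form: [[[x, y, z], [rx, ry, rz], claw], ...]. A call has 1 to 10 rows; each row is the pose to reach, as a shift and turn from the pose commanded when the call began, along the tool's axes at that moment; what a row does not reach only later rows make up. A row lasts 1/8 s, in which the tool goes at most 62.5 mm and 10.7 degrees, less where a joint would pass 70% of its speed; a pose out of reach is approached as far as the arm can. A call with a gripper value outside its range is refused whole. The fingers move at their own pace and stop on an object; "squeeze" is the grip in N (left out, the last holds). Time passes only in rows, so rows that repeat a pose let the fingers close. It gives the time, the measured TCP pose, the force, the opening and the grip force at its end, in the units of the state.
- arm.observe(): the state, without advancing time (a new reading comes with each control period).
- arm.get_image(name): name is "side" or "top" or "wrist"; returns the picture (400x640x3 uint8, red, green, blue); there is no depth.
- arm.camera_model(name): a dict with "vertical_fov" (degrees; the focal length in pixels is half the picture's height over the tangent of half this angle, whatever the lens; pixels are square), "cx", "cy" (the principal point, pixels), "world_to_cam" (4x4, takes a point from world to camera coordinates); the wrist camera has in their place "mount" (4x4, takes a point from camera to tool coordinates, whose origin is the TCP and whose axes are the flange's). Camera axes: x right, y down, z forward; pixel columns grow to the right and rows downward; lengths in m; the calibration is good to about 2 mm. A picture is of the moment at which its call begins: read the wrist's pose just before it. camera_model takes no time and is no camera call.
- arm.close_job(): hands the job in; it is judged then, once.
Trained networks look in the newest picture that a camera, given by its name, has taken for a name from the list of things; names that differ only in an ending like _2 or _b are one class to them, and where a whole thing is asked for, a point or a joint stands for the part that bears it (a point fixed in the world has none). Each returns a list of dicts, best first, with "p" (0 to 1); they miss things now and then, are a little off and sometimes report something else, mostly with a low value. They report only what shows in the picture. A call takes as long as a camera call. They do not tell look-alikes from the thing itself.
- arm.recognise(camera, label): "location" ([row, column] in pixels, amid what is visible of it).
- arm.cut_out(camera, label): "region" (400x640 bool, what is visible of it) and "location" ([row, column] in pixels, amid what is visible of it).
The state is a dict: "time_s": time; "joint_pos": joint angles; "joint_vel": joint speeds; "effort": joint torques, N m; "ee_pos": TCP position; "orientation": TCP orientation; "ft_force": force on the tool from outside, world axes, zero at the start; "ft_torque": the same for the moment, N m; "gripper_width": finger opening in m; "grasp_force": force on a finger pad.
Only numpy, scipy, OpenCV 4.12 (cv2) and the standard library are available. Lean on these libraries where they do the work, as an engineer would, in place of code of your own. Each camera call takes 0.05 s, during which the arm holds its last target. There are 200 camera calls.

## Working session

There is one attempt and no reset: what is moved stays moved. The work goes in short steps, Python scripts to look and compute and a tool call to move; the robot and the scene stay as the last step left them, time stands still between calls to the robot, and variables do not carry over. Pictures are saved under pics/ and viewed, at most 10 in all, crops included, and the job is handed in when it is done.

Besides the shell and the picture viewer there is one more tool, called after ">>>" by a JSON object that holds its "name" and its "arguments". send_rows: Moves the arm, as the interface text tells. Its arguments: {"type":"object","properties":{"steps":{"type":"array"},"squeeze":{"type":"number"}},"required":["steps"]}

```bash
ls; mkdir -p pics; python3 - <<'E'
from cell import arm
import cv2,numpy as np
for n in("top","side"):
    im=arm.get_image(n); cv2.imwrite(f"pics/{n}0.png",im[:,:,::-1])
    m=arm.camera_model(n); print(n,m["vertical_fov"],m["cx"],m["cy"],np.round(m["world_to_cam"],4).tolist())
    for l in("scraper","dryer","free_slot","rack","dial","setmark","dial_tip","scraper_grip","mark_tip"):
        print(l,[(np.round(d["location"]).tolist(),round(d["p"],2)) for d in arm.recognise(n,l)][:4])
m=arm.camera_model("wrist");print(m)
o=arm.observe();print(o["time_s"],o["ee_pos"],o["orientation"],o["gripper_width"])
E
```

```text
pics
top 49.21746260827985 322.95746327933045 201.60327524937125 [[-0.0071, -1.0, 0.0007, -0.0198], [-0.9808, 0.0068, -0.1949, 0.5383], [0.1949, -0.0021, -0.9808, 1.3803], [0.0, 0.0, 0.0, 1.0]]
scraper [([213.0, 217.0], 0.77), ([271.0, 239.0], 0.76)]
dryer [([200.0, 368.0], 0.87), ([197.0, 403.0], 0.24)]
free_slot []
rack [([215.0, 234.0], 0.79)]
dial [([196.0, 403.0], 0.88), ([207.0, 218.0], 0.25)]
setmark []
dial_tip []
scraper_grip [([209.0, 219.0], 0.87), ([270.0, 236.0], 0.61), ([220.0, 239.0], 0.5)]
mark_tip []
side 43.51346930336198 322.8441720298414 199.34637429320625 [[0.8446, -0.5353, -0.0094, -0.4661], [-0.363, -0.5595, -0.7451, 0.2949], [0.3936, 0.6327, -0.6669, 1.1645], [0.0, 0.0, 0.0, 1.0]]
scraper [([160.0, 254.0], 0.89), ([196.0, 207.0], 0.49)]
dryer [([275.0, 366.0], 0.83)]
free_slot []
rack [([183.0, 261.0], 0.97)]
dial [([276.0, 385.0], 0.63)]
setmark []
dial_tip [([275.0, 387.0], 0.62), ([154.0, 327.0], 0.23)]
scraper_grip [([156.0, 255.0], 0.95), ([196.0, 206.0], 0.67)]
mark_tip [([185.0, 262.0], 0.35)]
{'vertical_fov': 62.64357049743339, 'cx': 319.4099624581453, 'cy': 195.47912635573985, 'mount': array([[ 2.32135420e-04, -9.59356990e-01, -2.82195166e-01,
         8.31579602e-02],
       [ 9.99999970e-01,  1.99715719e-04,  1.43647898e-04,
         7.62175287e-05],
       [-8.14508044e-05, -2.82195191e-01,  9.59357007e-01,
        -1.55370101e-01],
       [ 0.00000000e+00,  0.00000000e+00,  0.00000000e+00,
         1.00000000e+00]])}
1.0 [0.17586154 0.54743952 0.23045136] [ 1.54777798e-01  9.87949307e-01 -9.38546682e-06 -1.80064234e-06] 0.09408187533571491
```

View pics/top0.png

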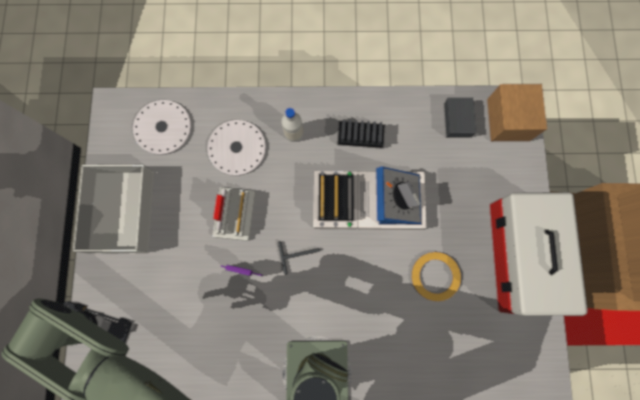

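View pics/side0.png

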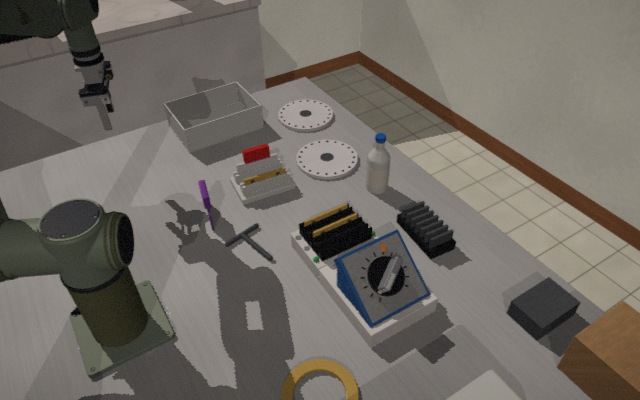

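The top view shows the red scraper at (col 219, row 207) in the white rack. The purple look-alike lies at (240, 270). The dryer is around (368, 200), with green lamps near (350, 170) and (350, 225), which is the slot next to the console. In the side view the red handle is at (256, 154), the purple one at (206, 196), and the dial at (386, 275) with the orange mark near (383, 247).

The scraper candidates are red at (219, 207) and purple at (240, 270). The red one in the white rack fits the description. I'll confirm it with a crop from the wrist camera.

```bash
cat > h.py <<'E'
from cell import arm
import cv2,numpy as np
from scipy.spatial.transform import Rotation as R
def cam(n,o=None):
    m=arm.camera_model(n); f=200/np.tan(np.radians(m["vertical_fov"]/2))
    K=np.array([[f,0,m["cx"]],[0,f,m["cy"]],[0,0,1]])
    if n=="wrist":
        o=o or arm.observe(); T=np.eye(4); T[:3,:3]=R.from_quat(o["orientation"]).as_matrix(); T[:3,3]=o["ee_pos"]
        return K,np.linalg.inv(T@m["mount"])
    return K,np.array(m["world_to_cam"])
def ray(c,u,v,z):
    K,W=c; d=W[:3,:3].T@np.linalg.solve(K,[u,v,1]); p=-W[:3,:3].T@W[:3,3]
    return p+d*(z-p[2])/d[2]
def proj(c,P):
    K,W=c; q=(np.atleast_2d(P)@W[:3,:3].T+W[:3,3])@K.T; return q[:,:2]/q[:,2:]
def togo(P,Rm,o=None):
    "shift (mm, tool axes) and rotvec (deg) from present pose to TCP pose"
    o=o or arm.observe(); R0=R.from_quat(o["orientation"])
    return np.round(R0.inv().apply(np.array(P)-o["ee_pos"])*1e3,1),np.round(np.degrees((R0.inv()*Rm).as_rotvec()),1)
E
python3 - <<'E'
from h import *
c=cam("top")
for nm,u,v,z in[("scr",219,207,.1),("rack",234,214,.04),("g1",350,170,.05),("g2",350,225,.05),("dial",403,196,.13)]:
    print(nm,ray(c,u,v,z).round(3))
rk=ray(c,234,214,.04)
o=arm.observe()
# tool-down with tool x pointing along -world x? camera sits at tool +x 83mm; image up etc
Rm=R.from_quat(o["orientation"]);print(Rm.as_matrix().round(2))
print(togo([.40,.16,.33],R.from_quat([0,1,0,0]) ))
print(togo([.40,.16,.33],R.from_quat([1,0,0,0]) ))
im=cv2.resize(cv2.imread("pics/top0.png")[140:300,190:440],None,fx=3.2,fy=3.2,interpolation=cv2.INTER_CUBIC);cv2.imwrite("pics/c0.png",im)
E
```

```text
scr [0.514 0.306 0.1  ]
rack [0.501 0.27  0.04 ]
g1 [ 0.646 -0.115  0.05 ]
g2 [ 0.46  -0.111  0.05 ]
dial [ 0.539 -0.273  0.13 ]
[[-0.95  0.31 -0.  ]
 [ 0.31  0.95 -0.  ]
 [ 0.   -0.   -1.  ]]
(array([-331.9, -300.3,  -99.5]), array([ -0. ,  -0. , -17.8]))
(array([-331.9, -300.3,  -99.5]), array([ -0. ,   0. , 162.2]))
```

View pics/c0.png

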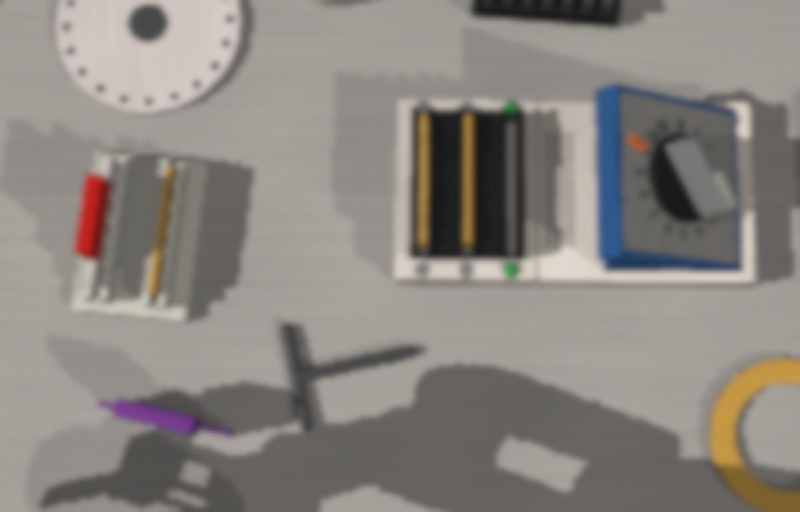

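The crop confirms it: the red-handled scraper stands in the rack's left slot and the purple look-alike lies on the table. The free slot, with green lamps, is the one nearest the console. The orange mark is upper left of the dial and the white pointer end is lower right. Next I'll go above the scraper for a closer look.

```bash
python3 - <<'E'
from h import *
a=-.13
print(togo([.51,.30,.28],R.from_euler("z",a)*R.from_quat([0,1,0,0])))
E
```

```text
(array([-393.8, -133.4,  -49.5]), array([ -0. ,  -0. , -10.4]))
```

>>> {"name": "send_rows", "arguments": {"steps": [[[-50,-15,-6],[0,0,-1],100],[[-100,-30,-12],[0,0,-2],100],[[-150,-48,-19],[0,0,-4],100],[[-200,-66,-25],[0,0,-5],100],[[-250,-84,-31],[0,0,-6],100],[[-300,-100,-38],[0,0,-8],100],[[-350,-118,-44],[0,0,-9],100],[[-394,-133,-50],[0,0,-10.4],100],[[-394,-133,-50],[0,0,-10.4],100],[[-394,-133,-50],[0,0,-10.4],100]]}}

```text
time_s: 2.25
ee_pos: [0.5099, 0.3004, 0.2801]
orientation: [0.065, 0.998, 0.0, -0.001]
ft_force: [0.7, 0.0, -1.0]
gripper_width: 0.0939
grasp_force: 0.0
```

```bash
python3 - <<'E'
from h import *
o=arm.observe(); print(o["ee_pos"],o["joint_pos"],o["ft_force"])
im=arm.get_image("wrist"); cv2.imwrite("pics/w1.png",im[:,:,::-1])
c=cam("wrist",o)
for l in("scraper","scraper_grip","rack"):
    for d in arm.cut_out("wrist",l)[:2]:
        r=d["region"]; v,u=np.nonzero(r)
        print(l,d["p"],d["location"],cv2.minAreaRect(np.c_[u,v].astype(np.float32)))
h=cv2.cvtColor(im,cv2.COLOR_RGB2HSV); red=((h[...,0]<8)|(h[...,0]>172))&(h[...,1]>140)&(h[...,2]>60)
v,u=np.nonzero(red); print(len(u),cv2.minAreaRect(np.c_[u,v].astype(np.float32)))
E
```

```text
[0.50985437 0.30044857 0.28012536] [ 3.86002131e-01  2.09170478e-01  1.43571394e+00  5.95386914e-04
  1.49762017e+00 -1.05511376e+00] [ 0.66272639  0.00995744 -1.03794402]
scraper 0.89 [7.8, 255.8] ((243.0, 9.5), (19.0, 118.0), 90.0)
scraper 0.81 [176.7, 322.7] ((325.0, 173.5), (115.0, 18.0), 90.0)
scraper_grip 0.79 [7.7, 256.8] ((242.5, 9.5), (19.0, 119.0), 90.0)
scraper_grip 0.6 [177.9, 326.8] ((325.0, 174.0), (116.0, 18.0), 90.0)
rack 0.63 [157.6, 299.6] ((299.7112731933594, 164.85281372070312), (131.66644287109375, 97.20423889160156), 88.83085632324219)
1345 ((325.36199951171875, 183.5135955810547), (81.2369384765625, 16.74089241027832), 88.78113555908203)
```

View pics/w1.png

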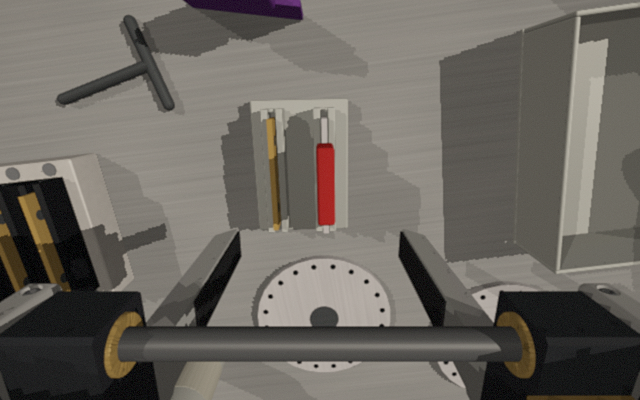

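In the wrist view the red handle spans (317–335, 143–225) in the right-hand rack slot, with the brass blade at col 272 and the purple look-alike at the top edge. I'll fit the handle box to the red mask.

```bash
cat >> h.py <<'E'
from scipy.optimize import least_squares
from itertools import product
def mom(m):
    M=cv2.moments(m.astype(np.uint8),True); return np.array([M["m10"]/M["m00"],M["m01"]/M["m00"],60*.5*np.arctan2(2*M["mu11"],M["mu20"]-M["mu02"])]),M["m00"]
def redmask(im):
    h=cv2.cvtColor(im,cv2.COLOR_RGB2HSV); m=(((h[...,0]<6)|(h[...,0]>172))&(h[...,1]>140)&(h[...,2]>50)).astype(np.uint8)
    n,l,s,_=cv2.connectedComponentsWithStats(m); return l==1+np.argmax(s[1:,4])
def fitbox(c,mask,x0,zb,zt,L=.08,W=.018):
    def f(p):
        P=[[p[0]+a*np.cos(p[2])-b*np.sin(p[2]),p[1]+a*np.sin(p[2])+b*np.cos(p[2]),z] for a,b,z in product((-L/2,L/2),(-W/2,W/2),(zb,zt))]
        h=cv2.convexHull(proj(c,P).astype(np.float32)); img=np.zeros((1600,2560),np.uint8)
        cv2.fillConvexPoly(img,np.round(h*4+1.5).astype(int),1); r,A=mom(img); r[:2]=(r[:2]-1.5)/4; return r,A/16
    t,A=mom(mask)
    def g(p):
        d=f(p)[0]-t; d[2]=(d[2]+30*np.pi)%(60*np.pi)-30*np.pi; return d
    s=least_squares(g,x0,diff_step=[.004,.004,.08]); return s.x,s.fun,A,f(s.x)[1]
E
python3 - <<'E'
from h import *
im=cv2.imread("pics/w1.png")[:,:,::-1].copy(); c=cam("wrist")
x,fun,A,B=fitbox(c,redmask(im),[.5,.3,-.13],.08,.122); print(x,fun,A,B)
for z in(.20,.105-.006+.012,.099): print(togo([x[0],x[1],z],R.from_euler("z",x[2])*R.from_quat([0,1,0,0])))
E
```

```text
[ 0.51156549  0.3070835  -0.10608577] [-0.07436992  0.02264796 -0.05142026] 1345.0 1561.9375
(array([-1.6,  6.1, 80.3]), array([-0. , -0. , -1.2]))
(array([ -1.7,   6.1, 169.3]), array([-0. , -0. , -1.2]))
(array([ -1.7,   6.1, 181.3]), array([-0. , -0. , -1.2]))
```

>>> {"name": "send_rows", "arguments": {"steps": [[[-1,4,40],[0,0,-1],100],[[-1.7,6,80],[0,0,-1.2],100],[[-1.7,6,100],[0,0,-1.2],70],[[-1.7,6,100],[0,0,-1.2],60],[[-1.7,6,100],[0,0,-1.2],60]]}}

```text
time_s: 3.08
ee_pos: [0.5131, 0.3068, 0.1817]
orientation: [0.054, 0.999, 0.0, 0.001]
ft_force: [-0.4, -0.2, -0.0]
gripper_width: 0.0675
grasp_force: 0.0
```

```bash
python3 - <<'E'
from h import *
o=arm.observe(); im=arm.get_image("wrist"); cv2.imwrite("pics/w2.png",im[:,:,::-1]); c=cam("wrist",o)
x,fun,A,B=fitbox(c,redmask(im),[.51,.306,-.11],.08,.122); print(x,fun,A,B,o["ft_force"],o["gripper_width"])
print(togo([x[0],x[1],.111],R.from_euler("z",x[2])*R.from_quat([0,1,0,0])))
E
```

```text
[ 0.51221566  0.30630942 -0.10703587] [-0.06411959  0.06502652  0.06173601] 2757.0 3081.125 [-0.44181958 -0.16594745 -0.04638766] 0.06748845575072258
(array([ 1.4, -0.7, 71.2]), array([ 0.1,  0.1, -0. ]))
```

>>> {"name": "send_rows", "arguments": {"steps": [[[0.5,-0.4,25],[0,0,0],60],[[1,-0.7,50],[0,0,0],60],[[1,-0.7,65],[0,0,0],60],[[1,-0.7,71],[0,0,0],60],[[1,-0.7,71],[0,0,0],40],[[1,-0.7,71],[0,0,0],20],[[1,-0.7,71],[0,0,0],10],[[1,-0.7,71],[0,0,0],5],[[1,-0.7,71],[0,0,0],5],[[1,-0.7,71],[0,0,0],5]], "squeeze": 30}}

```text
time_s: 4.38
ee_pos: [0.512, 0.3056, 0.1099]
orientation: [0.054, 0.999, 0.0, 0.0]
ft_force: [-1.1, -0.2, 1.8]
gripper_width: 0.0177
grasp_force: 30.0
```

>>> {"name": "send_rows", "arguments": {"steps": [[[0,0,-8],[0,0,0],5],[[0,0,-20],[0,0,0],5],[[0,0,-40],[0,0,0],5],[[0,0,-70],[0,0,0],5],[[0,0,-110],[0,0,0],5],[[0,0,-150],[0,0,0],5],[[0,0,-175],[0,0,0],5],[[0,0,-175],[0,0,0],5],[[0,0,-175],[0,0,0],5]]}}

```text
time_s: 5.5
ee_pos: [0.511, 0.3051, 0.2832]
orientation: [0.054, 0.999, -0.0, -0.001]
ft_force: [0.6, -0.1, -2.0]
gripper_width: 0.0179
grasp_force: 30.0
```

```bash
python3 - <<'E'
from h import *
o=arm.observe(); print(o["ft_force"],o["gripper_width"])
# lamps, refined from the top camera via green mask
im=arm.get_image("top"); c=cam("top")
h=cv2.cvtColor(im,cv2.COLOR_RGB2HSV); m=((h[...,0]>45)&(h[...,0]<85)&(h[...,1]>110)&(h[...,2]>50)).astype(np.uint8)
m[:,:300]=0;m[:,440:]=0;m[:150]=0;m[240:]=0
n,l,s,ce=cv2.connectedComponentsWithStats(m)
for i in range(1,n):
    if s[i,4]>3: print(s[i],ce[i],ray(c,*ce[i],.05))
print(togo([.56,-.11,.285],R.from_euler("z",0.)*R.from_quat([0,1,0,0])))
E
```

```text
[ 0.63724976 -0.1250935  -2.04962435] 0.017906210928191967
[349 173   2   3   5] [349.4 174.2] [ 0.63114348 -0.11229752  0.05      ]
[349 223   2   3   4] [349.25 224.  ] [ 0.46374384 -0.10864094  0.05      ]
(array([ -93.9, -407.3,   -2.1]), array([-0.1, -0.2, -6.2]))
```

>>> {"name": "send_rows", "arguments": {"steps": [[[-7,-45,-1],[0,0,-1],5],[[-15,-90,-2],[0,0,-2],5],[[-23,-135,-3],[0,0,-3],5],[[-31,-180,-4],[0,0,-4],5],[[-40,-225,-5],[0,0,-4],5],[[-50,-270,-6],[0,0,-5],5],[[-60,-310,-7],[0,0,-5],5],[[-67,-330,-7],[0,0,-5],5],[[-67,-330,-7],[0,0,-5],5],[[-67,-330,-7],[0,0,-5],5]]}}

```text
time_s: 6.8
ee_pos: [0.5423, -0.0285, 0.2908]
orientation: [0.01, 1.0, 0.001, -0.001]
ft_force: [0.1, -0.1, -1.3]
gripper_width: 0.0176
grasp_force: 30.0
```

```bash
python3 - <<'E'
from h import *
o=arm.observe(); print(o["ee_pos"],o["orientation"],o["ft_force"])
im=arm.get_image("wrist"); cv2.imwrite("pics/w3.png",im[:,:,::-1]); c=cam("wrist",o)
h=cv2.cvtColor(im,cv2.COLOR_RGB2HSV); m=((h[...,0]>45)&(h[...,0]<85)&(h[...,1]>110)&(h[...,2]>50)).astype(np.uint8)
n,l,s,ce=cv2.connectedComponentsWithStats(m)
for i in range(1,n):
    if s[i,4]>15: print(s[i],ce[i],ray(c,*ce[i],.05))
E
```

```text
[ 0.54229811 -0.02850033  0.29081581] [ 9.99246158e-03  9.99949680e-01  6.15536092e-04 -6.39716585e-04] [ 0.11950241 -0.07861156 -1.32481762]
[243  99  12  12 115] [248.60869565 104.60869565] [ 0.46376111 -0.10862536  0.05      ]
[252 238   7   8  30] [254.3        241.83333333] [ 0.63696969 -0.11508063  0.05      ]
```

View pics/w3.png

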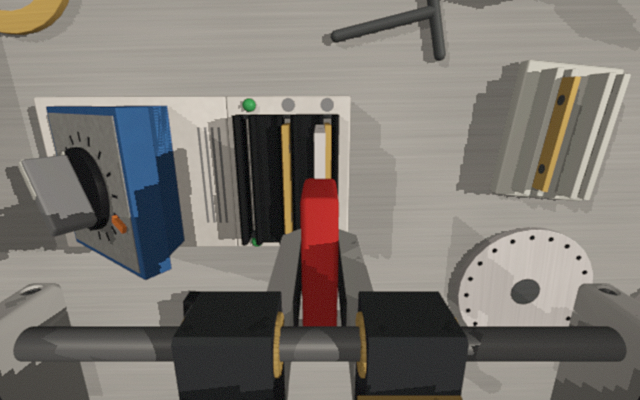

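The wrist view shows the near green lamp at (249, 105), with the far lamp partly hidden at (254, 242). The free slot is the dark lane next to the console, and the held scraper is at (320, 240). The pointer end of the bar faces up-left and the orange mark is at (120, 224). Next I'll get the dryer's yaw from its front edge.

```bash
python3 - <<'E'
from h import *
im=cv2.imread("pics/w3.png"); c=cam("wrist"); g=cv2.GaussianBlur(cv2.cvtColor(im,cv2.COLOR_BGR2GRAY),(5,5),0).astype(float)
P=[]
for u in list(range(55,345,3)):
    d=np.diff(g[85:105,u]); k=d.argmax()
    if 0<k<18 and d[k]>6:
        a,b,e=d[k-1:k+2]; P.append((u,85.5+k+.5*(a-e)/(a-2*b+e)))
P=np.array(P); X=np.array([ray(c,u,v,.05) for u,v in P])
k=np.polyfit(X[:,1],X[:,0],1); r=X[:,0]-np.polyval(k,X[:,1]); ok=abs(r)<.001; k=np.polyfit(X[ok,1],X[ok,0],1)
print("front edge yaw",-np.arctan(k[0]),ok.sum(),len(r),"x at y=-.109",np.polyval(k,-.109))
# right edge of base (dryer +y side)
Q=[]
for v in range(102,240,3):
    d=np.diff(g[v,335:365]); j=d.argmin()
    if 0<j<28 and d[j]<-6: Q.append((335.5+j,v))
X=np.array([ray(c,u,v,.05) for u,v in Q]); k=np.polyfit(X[:,0],X[:,1],1); r=X[:,1]-np.polyval(k,X[:,0]); ok=abs(r)<.002; k=np.polyfit(X[ok,0],X[ok,1],1)
print("right edge yaw",np.arctan(k[0]),ok.sum(),len(r),"y at x=.55",np.polyval(k,.55))
E
```

```text
front edge yaw -0.015284932978565357 95 97 x at y=-.109 0.4544951527091167
right edge yaw -0.013030152903438154 43 43 y at x=.55 0.00798838595581761
```

```bash
python3 - <<'E'
from h import *
Rm=R.from_euler("z",-.014)*R.from_quat([0,1,0,0])
for z in(.28,.215): print(togo([.550,-.1098,z],Rm))
E
```

```text
(array([ -9.2, -81.3,  11. ]), array([ 0.1, -0. , -0.3]))
(array([ -9.3, -81.4,  76. ]), array([ 0.1, -0. , -0.3]))
```

>>> {"name": "send_rows", "arguments": {"steps": [[[-4,-30,5],[0,0,0],5],[[-8,-60,8],[0,0,-0.3],5],[[-9.3,-81.4,11],[0,0,-0.3],5],[[-9.3,-81.4,40],[0.1,0,-0.3],5],[[-9.3,-81.4,65],[0.1,0,-0.3],5],[[-9.3,-81.4,76],[0.1,0,-0.3],5],[[-9.3,-81.4,76],[0.1,0,-0.3],5],[[-9.3,-81.4,76],[0.1,0,-0.3],5]]}}

```text
time_s: 7.85
ee_pos: [0.5511, -0.1114, 0.2168]
orientation: [0.008, 1.0, -0.001, 0.001]
ft_force: [0.0, 0.4, -2.0]
gripper_width: 0.0178
grasp_force: 30.0
```

```bash
python3 - <<'E'
from h import *
o=arm.observe(); print(o["ee_pos"],o["orientation"],o["ft_force"])
im=arm.get_image("wrist"); c=cam("wrist",o)
h=cv2.cvtColor(im,cv2.COLOR_RGB2HSV); m=((h[...,0]>45)&(h[...,0]<85)&(h[...,1]>110)&(h[...,2]>50)).astype(np.uint8)
n,l,s,ce=cv2.connectedComponentsWithStats(m)
for i in range(1,n):
    if s[i,4]>15: print(s[i],ce[i],ray(c,*ce[i],.05))
Rm=R.from_euler("z",-.014)*R.from_quat([0,1,0,0])
print(togo([.550,-.1098,.215],Rm))
cv2.imwrite("pics/w4.png",cv2.resize(im[20:220,220:420,::-1],None,fx=3,fy=3,interpolation=cv2.INTER_CUBIC))
E
```

```text
[ 0.55106224 -0.11142878  0.21678788] [ 0.00768523  0.99996909 -0.00123725  0.00110432] [ 0.02307511  0.3693091  -1.99067987]
[315  86  15  16 186] [321.80107527  93.51612903] [ 0.46363334 -0.10796816  0.05      ]
(array([1.2, 1.7, 1.9]), array([-0.1,  0.1, -0.1]))
```

View pics/w4.png

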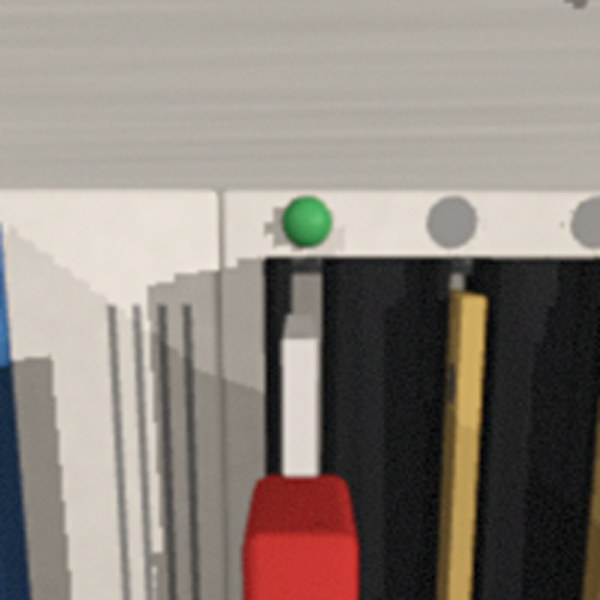

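The crop shows the near lamp at (307, 222), the slot opening just below it, and the plate's end at u≈302, a touch left of the slot line. I'll compare the plate and the slot through this same camera to cancel the calibration bias.

```bash
python3 - <<'E'
from h import *
c=cam("wrist"); o=arm.observe()
im=arm.get_image("wrist"); g=cv2.cvtColor(im,cv2.COLOR_RGB2GRAY).astype(int)
for v in(113,116,118,123,128,140,150,160): print(v,g[v,304:344].tolist() if v in(113,116,128,150) else "")
f=lambda u,v:(220+(u+.5)/3-.5,20+(v+.5)/3-.5)
print("plate bottom end",ray(c,*f(302.5,316),o["ee_pos"][2]-.0899),"pred",R.from_quat(o["orientation"]).apply([.065,0,.0899])+o["ee_pos"])
for v in(400,470): print("plate top",ray(c,*f(301,v),o["ee_pos"][2]-.0299))
print("floor stripe",ray(c,*f(306,285),.05))
E
```

```text
113 [159, 159, 157, 127, 62, 22, 21, 23, 25, 37, 33, 31, 42, 83, 129, 135, 135, 132, 132, 133, 135, 135, 127, 73, 26, 22, 23, 22, 29, 35, 39, 37, 38, 36, 37, 36, 34, 37, 40, 38]
116 [159, 159, 155, 128, 63, 15, 24, 22, 34, 31, 34, 29, 42, 84, 127, 134, 132, 130, 128, 133, 133, 135, 126, 65, 18, 16, 16, 23, 28, 31, 36, 37, 30, 33, 33, 33, 37, 37, 37, 37]
118 
123 
128 [157, 157, 160, 150, 82, 18, 17, 24, 24, 33, 74, 124, 146, 148, 147, 148, 148, 149, 147, 147, 145, 136, 123, 66, 18, 22, 19, 21, 20, 33, 35, 32, 37, 33, 31, 34, 31, 38, 40, 34]
140 
150 [132, 135, 140, 132, 81, 25, 23, 22, 22, 67, 156, 214, 219, 215, 216, 214, 214, 215, 216, 217, 211, 171, 129, 64, 16, 17, 19, 21, 30, 36, 34, 38, 32, 33, 32, 34, 33, 37, 39, 34]
160 
plate bottom end [ 0.48669169 -0.10967015  0.12704843] pred [ 0.48639638 -0.11075064  0.12688176]
plate top [ 0.49756313 -0.11014749  0.18704843]
plate top [ 0.51109587 -0.11034687  0.18704843]
floor stripe [ 0.48303239 -0.10845602  0.05      ]
```

>>> {"name": "send_rows", "arguments": {"steps": [[[1.3,1.6,0],[0,0,-0.1],5],[[1.3,1.6,12],[0,0,-0.1],5],[[1.3,1.6,24],[0,0,-0.1],5],[[1.3,1.6,27],[0,0,-0.1],5],[[1.3,1.6,27],[0,0,-0.1],5],[[1.3,1.6,27],[0,0,-0.1],5]]}}

```text
time_s: 8.7
ee_pos: [0.5492, -0.11, 0.1887]
orientation: [0.007, 1.0, -0.001, 0.0]
ft_force: [0.6, -0.1, -2.6]
gripper_width: 0.0178
grasp_force: 30.0
```

```bash
python3 - <<'E'
from h import *
o=arm.observe(); print(o["ee_pos"],o["orientation"],o["ft_force"],o["ft_torque"])
print(togo([.5495,-.11,.14],R.from_euler("z",-.014)*R.from_quat([0,1,0,0])))
im=arm.get_image("wrist"); cv2.imwrite("pics/w5.png",cv2.resize(im[20:220,220:420,::-1],None,fx=3,fy=3,interpolation=cv2.INTER_CUBIC))
E
```

```text
[ 0.54919986 -0.10996815  0.18872433] [ 7.03718215e-03  9.99974717e-01 -9.89839429e-04  2.51723048e-04] [ 0.57724073 -0.05742223 -2.61141024] [ 0.03959262 -0.02013691 -0.032297  ]
(array([-0.3,  0.1, 48.7]), array([-0.1,  0. , -0. ]))
```

View pics/w5.png

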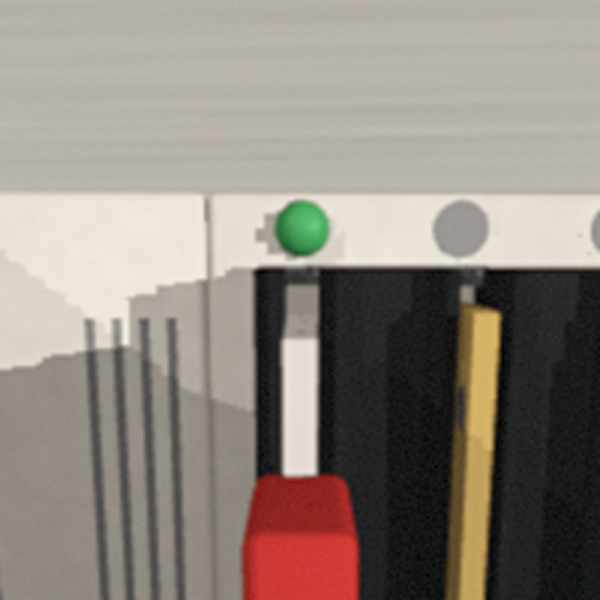

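The plate end (u≈301) now lines up with the slot and lamp (u≈302), so I'll lower it slowly and watch the force.

>>> {"name": "send_rows", "arguments": {"steps": [[[0,0,4],[0,0,0],5],[[0,0,7],[0,0,0],5],[[0,0,10],[0,0,0],5],[[0,0,13],[0,0,0],5],[[0,0,16],[0,0,0],5],[[0,0,19],[0,0,0],5],[[0,0,19],[0,0,0],5]]}}

```text
time_s: 9.62
ee_pos: [0.5487, -0.1098, 0.1691]
orientation: [0.007, 1.0, -0.001, -0.0]
ft_force: [0.5, -0.1, -1.4]
gripper_width: 0.0175
grasp_force: 30.0
```

>>> {"name": "send_rows", "arguments": {"steps": [[[0,0,4],[0,0,0],5],[[0,0,8],[0,0,0],5],[[0,0,12],[0,0,0],5],[[0,0,16],[0,0,0],5],[[0,0,20],[0,0,0],5],[[0,0,23],[0,0,0],5],[[0,0,25],[0,0,0],5],[[0,0,26],[0,0,0],5],[[0,0,26],[0,0,0],5]]}}

```text
time_s: 10.75
ee_pos: [0.549, -0.1099, 0.1435]
orientation: [0.007, 1.0, -0.001, -0.0]
ft_force: [-0.2, 0.4, -1.1]
gripper_width: 0.0174
grasp_force: 30.0
```

>>> {"name": "send_rows", "arguments": {"steps": [[[0,0,1],[0,0,0],5],[[0,0,2],[0,0,0],5],[[0,0,3],[0,0,0],5],[[0,0,3.5],[0,0,0],5],[[0,0,3.5],[0,0,0],5]]}}

```text
time_s: 11.38
ee_pos: [0.549, -0.1099, 0.14]
orientation: [0.007, 1.0, -0.001, 0.0]
ft_force: [-0.0, -0.6, -2.0]
gripper_width: 0.0176
grasp_force: 30.0
```

>>> {"name": "send_rows", "arguments": {"steps": [[[0,0,0.7],[0,0,0],5],[[0,0,1.4],[0,0,0],5],[[0,0,1.4],[0,0,0],5]]}}

```text
time_s: 11.75
ee_pos: [0.549, -0.11, 0.1399]
orientation: [0.007, 1.0, -0.001, 0.0]
ft_force: [-3.2, 1.5, 4.9]
gripper_width: 0.0175
grasp_force: 30.0
```

The force rose to 5 N at the expected depth, so the scraper is seated. Now I release it and rise.

>>> {"name": "send_rows", "arguments": {"steps": [[[0,0,1],[0,0,0],12],[[0,0,1],[0,0,0],25],[[0,0,1],[0,0,0],33],[[0,0,0],[0,0,0],33],[[0,0,-20],[0,0,0],33],[[0,0,-60],[0,0,0],33],[[0,0,-110],[0,0,0],33],[[0,0,-150],[0,0,0],50],[[0,0,-150],[0,0,0],50],[[0,0,-150],[0,0,0],50]]}}

```text
time_s: 13.0
ee_pos: [0.5484, -0.1095, 0.2872]
orientation: [0.007, 1.0, -0.001, -0.001]
ft_force: [-0.4, 0.8, -0.3]
gripper_width: 0.047
grasp_force: 0.0
```

```bash
python3 - <<'E'
from h import *
o=arm.observe(); im=arm.get_image("wrist"); c=cam("wrist",o); print(o["ee_pos"],o["orientation"],o["ft_force"])
cv2.imwrite("pics/w6.png",im[:,:,::-1])
for zb in(.11,.115): print(fitbox(c,redmask(im),[.55,-.11,-.014],zb,zb+.042))
h=cv2.cvtColor(im,cv2.COLOR_RGB2HSV); m=((h[...,0]>6)&(h[...,0]<16)&(h[...,1]>170)&(h[...,2]>90)).astype(np.uint8)
n,l,s,ce=cv2.connectedComponentsWithStats(m)
for i in range(1,n):
    if s[i,4]>20: print("orange",s[i],ce[i])
for nm in("dial_tip","mark_tip","dial_grip","dial"):print(nm,[(np.round(d["location"]).tolist(),round(d["p"],2)) for d in arm.recognise("wrist",nm)][:2])
E
```

```text
[ 0.54836827 -0.10945433  0.28724924] [ 7.05398197e-03  9.99974585e-01 -5.53353740e-04 -8.73785484e-04] [-0.38944467  0.76934026 -0.30183811]
(array([ 0.54913653, -0.10937544, -0.01287531]), array([-0.14021335,  0.07708592,  0.03965166]), 1762.0, 1790.4375)
(array([ 0.54786096, -0.10943624, -0.02112996]), array([-0.18536161,  0.05867775,  0.43127651]), 1762.0, 1851.4375)
orange [191 208  16  18 134] [198.34328358 216.82835821]
dial_tip [([182.0, 149.0], 0.7)]
mark_tip [([222.0, 200.0], 0.64)]
dial_grip [([182.0, 147.0], 0.93)]
dial [([181.0, 146.0], 0.64), ([218.0, 201.0], 0.44)]
```

View pics/w6.png

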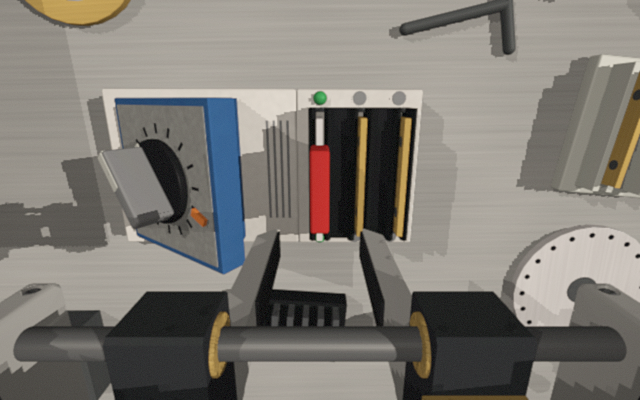

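In the wrist view the scraper stands fully in the slot, with the handle at (310–330, 147–232). The fit puts its base at the slot floor. The dial bar is at (140, 185) and the orange mark at (198, 217). Next I'll face the panel squarely to read the dial.

```bash
cat >> h.py <<'E'
RD=R.from_euler("z",-.014); D=np.array([.5489,-.150,0])
s35,c35=np.sin(np.radians(35)),np.cos(np.radians(35))
N=RD.apply([-s35,0,c35]);S=RD.apply([c35,0,s35]);RT=RD.apply([0,-1,0]);C=D+RD.apply([0,-.0725,.102])
def onpanel(c,u,v,h=0):
    K,W=c; d=W[:3,:3].T@np.linalg.solve(K,[u,v,1]); p=-W[:3,:3].T@W[:3,3]
    q=p+d*(((C+h*N-p)@N)/(d@N))-C; return np.array([q@RT,q@S])
def dialrot(th):  # tool x along bar direction th, z into the panel
    x=np.cos(th)*S+np.sin(th)*RT; return R.from_matrix(np.c_[x,np.cross(-N,x),-N])
E
python3 - <<'E'
from h import *
o=arm.observe(); c=cam("wrist"); print(C,o["joint_pos"].round(2) if hasattr(o["joint_pos"],"round") else o["joint_pos"])
q=onpanel(c,198.3,216.8); print("mark",q,np.hypot(*q),np.arctan2(*q))
print(togo(C+.17*N,dialrot(np.pi)))
E
```

```text
[ 0.54788503 -0.2224929   0.102     ] [-0.35  0.14  1.51 -0.    1.5  -1.91]
mark [0.01121272 0.03845108] 0.040052595194047226 0.28374191052163994
(array([  96.1, -113.1,   45.8]), array([ -0. , -35.2,   0. ]))
```

The mark radius doesn't fit my assumed console pose. In the pictures the panel looks foreshortened along world y, with its high edge next to the slots. I'll check by triangulating the mark, the dial and the panel corners.

```bash
cat >> h.py <<'E'
def tri(obs):
    A=[];b=[]
    for c,u,v in obs:
        K,W=c; d=W[:3,:3].T@np.linalg.solve(K,[u,v,1]); d/=np.linalg.norm(d); p=-W[:3,:3].T@W[:3,3]
        M=np.eye(3)-np.outer(d,d); A.append(M);b.append(M@p)
    A=np.vstack(A);b=np.hstack(b); x=np.linalg.lstsq(A,b,rcond=None)[0]; return x,np.abs(A@x-b).max()
def orange(im,box):
    h=cv2.cvtColor(im,cv2.COLOR_RGB2HSV); m=((h[...,0]>5)&(h[...,0]<17)&(h[...,1]>150)&(h[...,2]>90)).astype(np.uint8); k=np.zeros_like(m); k[box]=m[box]
    return mom(k)
E
python3 - <<'E'
from h import *
c=cam("top")
for u,v,z in[(383.75,168,.151),(383.75,221.9,.151),(421.3,176,.053),(421.3,223.8,.053)]: print(ray(c,u,v,z).round(4))
ob=[(cam("wrist"),198.3,216.8)]
for n,b in(("top",np.s_[178:192,383:397]),("side",np.s_[238:256,370:395])):
    im=arm.get_image(n); t,A=orange(im,b); print(n,t[:2],A); ob.append((cam(n),t[0],t[1]))
    cv2.imwrite(f"pics/{n}1.png",im[:,:,::-1])
print("mark",tri(ob),tri([ob[0],ob[2]]))
print("dial",tri([(cam("wrist"),147,182),(cam("top"),403,196),(cam("side"),385,276)]))
E
```

```text
[ 0.6236 -0.2126  0.151 ]
[ 0.4547 -0.2068  0.151 ]
[ 0.6225 -0.3508  0.053 ]
[ 0.4623 -0.3426  0.053 ]Traceback (most recent call last):
  File "<stdin>", line 6, in <module>
  File "h.py", line 52, in orange
    return mom(k)
  File "h.py", line 23, in mom
    M=cv2.moments(m.astype(np.uint8),True); return np.array([M["m10"]/M["m00"],M["m01"]/M["m00"],60*.5*np.arctan2(2*M["mu11"],M["mu20"]-M["mu02"])]),M["m00"]
                                                             ~~~~~~~~^~~~~~~~~
ZeroDivisionError: float division by zero
```

```bash
sed -i 's/h\[...,0\]<17)&(h\[...,1\]>150)&(h\[...,2\]>90)/h[...,0]<20)\&(h[...,1]>90)\&(h[...,2]>90)/' h.py; python3 - <<'E'
from h import *
ob=[(cam("wrist"),198.3,216.8)]
for n,b in(("top",np.s_[174:196,380:400]),("side",np.s_[238:256,370:395])):
    im=arm.get_image(n); cv2.imwrite(f"pics/{n}1.png",im[:,:,::-1])
    t,A=orange(im,b); print(n,t[:2],A); ob.append((cam(n),t[0],t[1]))
print("mark",tri(ob),tri([ob[0],ob[2]]))
print("dial",tri([(cam("wrist"),147,182),(cam("top"),403,196),(cam("side"),385,276)]))
E
```

```text
top [390.28571429 186.        ] 7.0
side [383.20512821 247.25641026] 39.0
mark (array([ 0.5711528 , -0.22982235,  0.14191884]), np.float64(0.002841829428024356)) (array([ 0.57368371, -0.22804387,  0.13990921]), np.float64(0.0002998296222989083))
dial (array([ 0.54193582, -0.28060592,  0.11574611]), np.float64(0.005210473412143646))
```

The mark triangulates to (0.574, −0.228, 0.140), so the panel actually slopes toward world −y, with its high edge next to the slots. Its centre is about (0.547, −0.275, 0.102). The text gives −x, but I'll trust the pictures. I'll face the panel accordingly.

```bash
cat >> h.py <<'E'
N=RD.apply([0,-s35,c35]);S=RD.apply([0,c35,s35]);RT=RD.apply([1,0,0]);C=np.array([.547,-.2745,.102])
E
python3 - <<'E'
from h import *
print(togo(C+.18*N,dialrot(-np.pi/2)), C+.18*N)
E
```

```text
(array([  -0.7, -268.1,   38.6]), array([-35.1,  -0.1,  -0. ])) [ 0.54555463 -0.37773364  0.24944737]
```

>>> {"name": "send_rows", "arguments": {"steps": [[[0,-40,0],[0,0,0],70],[[0,-85,0],[-5,0,0],90],[[0,-130,0],[-11,0,0],90],[[0,-175,0],[-17,0,0],90],[[0,-215,10],[-23,0,0],90],[[0,-250,25],[-29,0,0],90],[[0,-268,38],[-35,0,0],90],[[0,-268,38],[-35,0,0],90],[[0,-268,38],[-35,0,0],90]]}}

```text
time_s: 14.52
ee_pos: [0.5455, -0.3771, 0.2516]
orientation: [0.006, 0.954, 0.3, 0.002]
ft_force: [0.4, 0.1, 0.3]
gripper_width: 0.0846
grasp_force: 0.0
```

```bash
python3 - <<'E'
from h import *
o=arm.observe(); im=arm.get_image("wrist"); c=cam("wrist",o); print(o["ee_pos"],o["orientation"],np.round(o["joint_pos"],2),o["gripper_width"])
cv2.imwrite("pics/w7.png",im[:,:,::-1]); print(togo(C+.18*N,dialrot(-np.pi/2)))
t,A=orange(im,np.s_[:,:]); print("orange",t,A,onpanel(c,*t[:2]))
print("centre px",proj(c,[C,C+.01*N]))
for nm in("dial_tip","mark_tip","dial_grip","dial"):print(nm,[(np.round(d["location"]).tolist(),round(d["p"],2)) for d in arm.recognise("wrist",nm)][:2])
E
```

```text
[ 0.54553088 -0.37711121  0.25155261] [0.0063071  0.95406499 0.29952483 0.00225562] [-0.91  0.67  0.97  0.4   1.97 -2.4 ] 0.08457504715627535
(array([ 0.4, -2.8,  2.2]), array([-0.2,  0. ,  0.1]))
orange [407.00730816 283.29395047 -57.25198852] 2463.0 [0.12151729 0.10365305]
centre px [[317.33732961 181.09808284]
 [317.25508139 183.44345078]]
dial_tip [([182.0, 320.0], 0.82)]
mark_tip [([209.0, 376.0], 0.65)]
dial_grip [([184.0, 319.0], 0.74), ([160.0, 429.0], 0.48)]
dial [([183.0, 315.0], 0.63)]
```

View pics/w7.png

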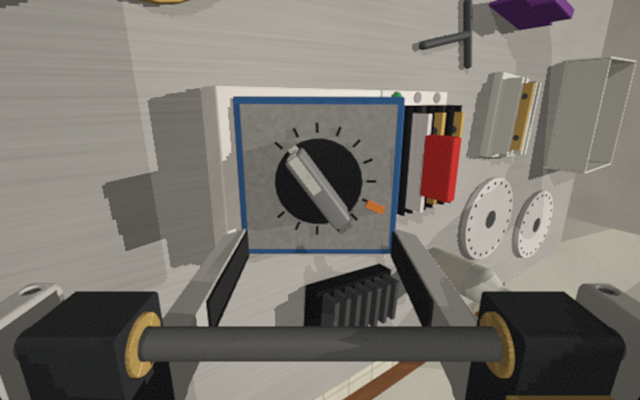

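Head-on, the panel is a square with its centre near (318, 181). The white half of the bar points to (290, 150) and the orange mark is at (375, 208). Here image right is up the slope and image down is clockwise-right. I'll measure both angles.

```bash
python3 - <<'E'
from h import *
im=cv2.imread("pics/w7.png")[:,:,::-1].copy(); c=cam("wrist")
t,A=orange(im,np.s_[195:220,360:392]); q=onpanel(c,*t[:2]); print("mark",t[:2],A,q,np.hypot(*q),np.arctan2(*q))
h=cv2.cvtColor(im,cv2.COLOR_RGB2HSV)
bl=((h[...,0]>100)&(h[...,0]<125)&(h[...,1]>110)&(h[...,2]>40)).astype(np.uint8); bl[:90]=0;bl[260:]=0;bl[:,:225]=0;bl[:,415:]=0
v,u=np.nonzero(bl); q4=cv2.boxPoints(cv2.minAreaRect(np.c_[u,v].astype(np.float32))); print("blue",q4.round(1).tolist())
cor=[C+a*RT*.085+b*S*.085 for a in(-1,1) for b in(-1,1)]; print("pred",proj(c,cor).round(1).tolist())
roi=h[140:240,275:360]; 
# dark disc -> centre
g=cv2.cvtColor(im,cv2.COLOR_RGB2GRAY); dk=np.zeros_like(g); dk[135:228,270:366]=(g[135:228,270:366]<40)
v,u=np.nonzero(cv2.morphologyEx(dk,cv2.MORPH_OPEN,np.ones((3,3)))); hull=cv2.convexHull(np.c_[u,v].astype(np.float32)); print("disc",cv2.fitEllipse(hull)); print("pred",proj(c,[C+.01*N]))
# bar: bright pixels inside disc
cir=np.zeros_like(g); cv2.circle(cir,(318,183),52,1,-1)
br=((g>75)&(cir>0)).astype(np.uint8); 
dm=np.zeros_like(g); cv2.fillConvexPoly(dm,hull.astype(int),1); br=((g>70)&(dm>0)).astype(np.uint8)
n,l,s,ce=cv2.connectedComponentsWithStats(br); k=1+np.argmax(s[1:,4]); v,u=np.nonzero(l==k); print("bar",cv2.minAreaRect(np.c_[u,v].astype(np.float32)),s[k])
wh=((g>165)&(cir>0)).astype(np.uint8); v,u=np.nonzero(wh); print("white",len(u),cv2.minAreaRect(np.c_[u,v].astype(np.float32)))
E
```

```text
mark [374.8079096  206.75141243] 177.0 [0.02917089 0.06319088] 0.06959905889418609 0.43248435920541684
blue [[234.0, 252.0], [234.0, 97.0], [405.0, 97.0], [405.0, 252.0]]
pred [[230.0, 95.9], [402.9, 96.5], [241.1, 253.1], [391.6, 253.8]]
disc ((318.09698486328125, 180.92308044433594), (83.78803253173828, 85.55050659179688), 90.22193908691406)
pred [[316.22510864 182.59015671]]
bar ((314.6600036621094, 183.3800048828125), (83.0, 24.200000762939453), 53.13010025024414) [ 286  146   62   75 1875]
white 24 ((301.1470642089844, 169.91175842285156), (46.647613525390625, 11.318907737731934), 59.036251068115234)
```

```bash
python3 - <<'E'
from h import *
o=arm.observe(); im=arm.get_image("wrist"); c=cam("wrist",o); cv2.imwrite("pics/w8.png",im[:,:,::-1])
g=cv2.cvtColor(im,cv2.COLOR_RGB2GRAY)
t,A=orange(im,np.s_[190:225,355:395]); print("mark px",t[:2],onpanel(c,*t[:2]))
L=cv2.createLineSegmentDetector().detect(np.ascontiguousarray(g[120:250,260:380]))[0].reshape(-1,4)+[260,120,260,120]
for s in L:
    if np.hypot(s[2]-s[0],s[3]-s[1])>22:
        for hh in(.048,.01):
            a,b=onpanel(c,*s[:2],hh),onpanel(c,*s[2:],hh); d=b-a; print(s.round(1),hh,(a*1e3).round(1),(b*1e3).round(1),round(np.degrees(np.arctan2(*d))%180,1))
dk=np.zeros_like(g); dk[135:228,270:366]=(g[135:228,270:366]<45); v,u=np.nonzero(cv2.morphologyEx(dk,cv2.MORPH_OPEN,np.ones((3,3))))
Q=np.array([onpanel(c,a,b,.01) for a,b in zip(u,v)]); r=np.abs(np.degrees(np.arctan2(*Q.T)))
# rim circle: outermost dark point per direction
p=np.array([0.,0.])
for _ in range(3):
    an=np.round(np.degrees(np.arctan2(*(Q-p).T))/6); rim=np.array([Q[an==k][np.argmax(np.hypot(*(Q[an==k]-p).T))] for k in np.unique(an) if (an==k).sum()>3]); 
    rim=rim[np.hypot(*(rim-p).T)>.042]
    s=least_squares(lambda z:np.hypot(rim[:,0]-z[0],rim[:,1]-z[1])-z[2],[0,0,.045],loss="soft_l1",f_scale=.001); p=s.x[:2]
print("disc centre",s.x,len(rim))
E
```

```text
mark px [373.37714286 205.81142857] [0.02810843 0.06159278]
[339.6 199.  322.8 175.7] 0.048 [ 5.9 22.1] [-16.1   6.5] 54.6
[339.6 199.  322.8 175.7] 0.01 [17.5 24.4] [-7.3  6.7] 54.6
[293.2 140.9 324.3 136.3] 0.048 [-47.1 -19.7] [-51.2   7.6] 171.4
[293.2 140.9 324.3 136.3] 0.01 [-42.4 -22.9] [-47.1   7.9] 171.4
[356.2 159.3 361.2 184.5] 0.048 [-31.1  36.1] [-8.  41.4] 77.1
[356.2 159.3 361.2 184.5] 0.01 [-24.4  40.2] [ 1.8 46.2] 77.1
[323.3 223.5 291.6 216.9] 0.048 [30.1  7.2] [ 23.6 -22.5] 12.3
[323.3 223.5 291.6 216.9] 0.01 [44.9  7.6] [ 37.6 -26.1] 12.3
[361.2 185.3 350.  210.9] 0.048 [-7.2 41.4] [17.4 32. ] 110.9
[361.2 185.3 350.  210.9] 0.01 [ 2.7 46.2] [30.6 35.6] 110.9
[271.6 175.5 284.2 149.3] 0.048 [-16.  -39.8] [-39.8 -27.7] 117.0
[271.6 175.5 284.2 149.3] 0.01 [ -7.3 -45.6] [-34.1 -31.9] 117.0
[278.3 202.4 272.3 174.6] 0.048 [  9.4 -34.5] [-16.9 -39.1] 80.1
[278.3 202.4 272.3 174.6] 0.01 [ 21.5 -39.7] [ -8.3 -44.9] 80.1
[285.5 162.3 328.5 222.2] 0.048 [-28.1 -26.9] [28.7 12.1] 55.6
[285.5 162.3 328.5 222.2] 0.01 [-21. -31.] [43.4 13. ] 55.6
[319.  187.1 296.  156.6] 0.048 [-5.3  3.1] [-33.3 -17.4] 53.8
[319.  187.1 296.  156.6] 0.01 [4.8 2.9] [-26.8 -20.3] 53.8
[260.6 247.  301.9 246.8] 0.048 [ 54.6 -53.1] [ 54.2 -13.3] 179.4
[260.6 247.  301.9 246.8] 0.01 [ 72.6 -60.6] [ 72.1 -15.6] 179.4
[306.9 247.1 378.1 247.6] 0.048 [54.5 -8.5] [54.6 60.2] 0.2
[306.9 247.1 378.1 247.6] 0.01 [ 72.5 -10.2] [72.7 67.4] 0.2
[298.9 155.1 344.5 218. ] 0.048 [-34.7 -14.9] [24.5 27.1] 54.6
[298.9 155.1 344.5 218. ] 0.01 [-28.4 -17.4] [38.6 30. ] 54.6
disc centre [-0.00123625  0.00066997  0.04386068] 53
```

Results: pointer at −125.4°, mark at +25.7°, so the turn is +151° clockwise. Doing that in one go would put joint 6 near its limit, so I'll do it in two grips. First I rotate the tool to line up with the bar.

>>> {"name": "send_rows", "arguments": {"steps": [[[0,0,0],[0,0,9],90],[[0,0,0],[0,0,19],90],[[0,0,0],[0,0,29],90],[[0,0,0],[0,0,39],90],[[0,0,0],[0,0,49],90],[[0,0,0],[0,0,59],90],[[0,0,0],[0,0,69],90],[[0,0,0],[0,0,79],90],[[0,0,0],[0,0,89],90],[[0,0,0],[0,0,95],90]]}}

```text
time_s: 16.08
ee_pos: [0.5454, -0.3771, 0.2519]
orientation: [0.709, 0.639, 0.204, -0.219]
ft_force: [0.5, 0.4, 0.6]
gripper_width: 0.0847
grasp_force: 0.0
```

>>> {"name": "send_rows", "arguments": {"steps": [[[0,0,0],[0,0,9],90],[[0,0,0],[0,0,19],90],[[0,0,0],[0,0,29],90],[[0,0,0],[0,0,39],90],[[0,0,0],[0,0,47],90],[[0,0,0],[0,0,49.6],90],[[0,0,0],[0,0,49.6],90],[[0,0,0],[0,0,49.6],90]]}}

```text
time_s: 17.08
ee_pos: [0.5453, -0.3774, 0.2515]
orientation: [0.911, 0.284, 0.093, -0.285]
ft_force: [0.3, 0.3, 0.1]
gripper_width: 0.0844
grasp_force: 0.0
```

```bash
cat >> h.py <<'E'
C=C-.0012*RT+.0007*S
E
python3 - <<'E'
from h import *
o=arm.observe(); print(o["ee_pos"],np.round(o["joint_pos"],2),o["ft_force"])
for d in(.10,.04): print(togo(C+d*N,dialrot(np.radians(54.6))))
E
```

```text
[ 0.54529452 -0.37744338  0.2515376 ] [-0.91  0.67  0.97  0.4   1.97  0.12] [0.28635749 0.28284863 0.14433286]
(array([-1.1, -0.1, 81.5]), array([0.1, 0.1, 0.1]))
(array([ -1. ,  -0.2, 141.5]), array([0.1, 0.1, 0.1]))
```

>>> {"name": "send_rows", "arguments": {"steps": [[[0,0,30],[0,0,0],70],[[-1,0,60],[0,0,0],60],[[-1,0,90],[0,0,0],50],[[-1,0,115],[0,0,0],50],[[-1,0,132],[0,0,0],50],[[-1,0,141],[0,0,0],50],[[-1,0,141],[0,0,0],40],[[-1,0,141],[0,0,0],20],[[-1,0,141],[0,0,0],5],[[-1,0,141],[0,0,0],5]], "squeeze": 40}}

```text
time_s: 18.32
ee_pos: [0.5459, -0.2984, 0.1357]
orientation: [0.911, 0.284, 0.094, -0.284]
ft_force: [0.9, -3.2, 1.1]
gripper_width: 0.018
grasp_force: 40.0
```

>>> {"name": "send_rows", "arguments": {"steps": [[[0,0,0],[0,0,0],5],[[0,0,0],[0,0,5],5]]}}

```text
time_s: 18.58
ee_pos: [0.5459, -0.2984, 0.1357]
orientation: [0.923, 0.243, 0.081, -0.288]
ft_force: [0.6, -3.5, 1.3]
gripper_width: 0.0178
grasp_force: 40.0
```

Gripped at 18 mm with low forces, so I'll turn another 90°.

>>> {"name": "send_rows", "arguments": {"steps": [[[0,0,0],[0,0,8],5],[[0,0,0],[0,0,17],5],[[0,0,0],[0,0,26],5],[[0,0,0],[0,0,35],5],[[0,0,0],[0,0,44],5],[[0,0,0],[0,0,53],5],[[0,0,0],[0,0,62],5],[[0,0,0],[0,0,71],5],[[0,0,0],[0,0,80],5],[[0,0,0],[0,0,85],5]]}}

```text
time_s: 19.82
ee_pos: [0.546, -0.2979, 0.136]
orientation: [0.844, -0.445, -0.135, -0.267]
ft_force: [0.7, -2.2, 2.7]
gripper_width: 0.0179
grasp_force: 40.0
```

>>> {"name": "send_rows", "arguments": {"steps": [[[0,0,0],[0,0,0],5],[[0,0,0],[0,0,0],30],[[0,0,0],[0,0,0],50],[[0,0,0],[0,0,0],50],[[0,0,-30],[0,0,0],70],[[0,0,-70],[0,0,0],90],[[0,0,-110],[0,0,0],90],[[0,0,-140],[0,0,0],90],[[0,0,-140],[0,0,0],90]]}}

```text
time_s: 20.95
ee_pos: [0.5448, -0.3794, 0.2518]
orientation: [0.845, -0.444, -0.133, -0.267]
ft_force: [0.3, -0.6, 0.8]
gripper_width: 0.0847
grasp_force: 0.0
```

```bash
python3 - <<'E'
from h import *
o=arm.observe(); print(o["ee_pos"],np.round(o["joint_pos"],2),o["ft_force"])
print(togo(C+.18*N,dialrot(np.radians(144.6))))
E
```

```text
[ 0.54480678 -0.37944439  0.25183335] [-0.91  0.67  0.97  0.4   1.97  1.69] [ 0.27160292 -0.59270261  0.79982554]
(array([-0.9, -0. ,  2.9]), array([ 0. , -0.4,  0.1]))
```

>>> {"name": "send_rows", "arguments": {"steps": [[[0,0,0],[0,0,-10],90],[[0,0,0],[0,0,-20],90],[[0,0,0],[0,0,-30],90],[[0,0,0],[0,0,-40],90],[[0,0,0],[0,0,-50],90],[[0,0,0],[0,0,-60],90],[[0,0,0],[0,0,-70],90],[[0,0,0],[0,0,-80],90],[[0,0,0],[0,0,-90],90],[[0,0,0],[0,0,-95],90]]}}

```text
time_s: 22.2
ee_pos: [0.544, -0.3759, 0.2477]
orientation: [0.897, 0.325, 0.105, -0.282]
ft_force: [0.3, 0.8, 0.1]
gripper_width: 0.0845
grasp_force: 0.0
```

>>> {"name": "send_rows", "arguments": {"steps": [[[0,0,0],[0,0,-10],90],[[0,0,0],[0,0,-20],90],[[0,0,0],[0,0,-30],90],[[0,0,0],[0,0,-40],90],[[0,0,0],[0,0,-50],90],[[0,0,0],[0,0,-60],90],[[0,0,0],[0,0,-70],90],[[0,0,0],[0,0,-80],90],[[0,0,0],[0,0,-85],90],[[0,0,0],[0,0,-85],90]]}}

```text
time_s: 23.45
ee_pos: [0.544, -0.3761, 0.248]
orientation: [0.444, 0.844, 0.268, -0.137]
ft_force: [1.2, 0.5, -0.3]
gripper_width: 0.0847
grasp_force: 0.0
```

```bash
cat >> h.py <<'E'
def lines(c,g,lo=22):
    ctr=proj(c,[C+.03*N])[0]; x,y=(ctr-70).astype(int); x,y=max(x,0),max(y,0)
    L=cv2.createLineSegmentDetector().detect(np.ascontiguousarray(g[y:y+140,x:x+140]))[0].reshape(-1,4)+[x,y,x,y]
    for s in L:
        a,b=onpanel(c,*s[:2],.048),onpanel(c,*s[2:],.048); d=b-a
        if np.hypot(*d)>lo/1e3 and max(np.hypot(*a),np.hypot(*b))<.043: print((a*1e3).round(1),(b*1e3).round(1),round(np.degrees(np.arctan2(*d))%180,1))
E
python3 - <<'E'
from h import *
o=arm.observe(); im=arm.get_image("wrist"); c=cam("wrist",o); g=cv2.cvtColor(im,cv2.COLOR_RGB2GRAY); lines(c,g); cv2.imwrite("pics/w9.png",im[:,:,::-1])
h=cv2.cvtColor(im,cv2.COLOR_RGB2HSV); ctr=proj(c,[C+.06*S*np.cos(.45)+.066*RT*np.sin(.45)])[0].astype(int)
t,A=orange(im,np.s_[max(ctr[1]-14,0):ctr[1]+15,max(ctr[0]-14,0):ctr[0]+15]); q=onpanel(c,*t[:2]); print("mark",q,np.hypot(*q),np.degrees(np.arctan2(*q)),A)
print(np.round(o["joint_pos"],2),o["ee_pos"]);
for d in(.18,.04): print(togo(C+d*N,dialrot(np.radians(-35.4))))
E
```

```text
mark [0.02892036 0.05980204] 0.06642793564727625 25.808485219598833 194.0
[-0.91  0.67  0.98  0.4   1.97 -1.45] [ 0.54401753 -0.37614295  0.24800217]
(array([ 0.1,  0.4, -1.7]), array([-0.1, -0.1, -0.1]))
(array([ -0.2,   0.6, 138.3]), array([-0.1, -0.1, -0.1]))
```

```bash
sed -i 's/<.043/<.052/' h.py; python3 - <<'E'
from h import *
im=cv2.imread("pics/w9.png"); c=cam("wrist"); g=cv2.cvtColor(im,cv2.COLOR_BGR2GRAY); lines(c,g,18)
# brightness along bar top
for r in(-30,-20,-10,10,20,30):
    th=np.radians(-35.4); P=C+.048*N+r/1e3*(np.cos(th)*S+np.sin(th)*RT); u,v=proj(c,[P])[0]; print(r,int(u),int(v),g[int(v),int(u)-4:int(u)+5].tolist())
E
```

```text
[-33.3  36.7] [ -1.  -12.9] 147.0
[11.6 -1. ] [-23.5  43.7] 141.8
[-40.8 -12.4] [-45.5   8.4] 167.3
[-46.5   9.2] [-36.7  35.7] 20.3
[-21.5  45.4] [-1.6 48.1] 82.2
[  8.4 -29.9] [-10.3 -31.8] 84.2
[-1.1 48.3] [19.1 40.8] 110.4
[-10.7 -32.1] [-29.3 -24.6] 111.9
[ 23.3 -16.5] [12.8 -1.5] 145.0
[ -0.8 -14. ] [ 11.2 -29.7] 142.5
[17.6 41.7] [30.4 26.8] 139.2
-30 320 226 [101, 101, 101, 102, 101, 102, 103, 100, 103]
-20 320 216 [102, 102, 100, 99, 102, 104, 104, 105, 104]
-10 320 205 [103, 102, 102, 103, 104, 103, 104, 103, 102]
10 320 184 [157, 162, 157, 158, 158, 159, 158, 158, 158]
20 319 173 [134, 158, 161, 160, 160, 160, 160, 160, 160]
30 319 162 [139, 159, 159, 160, 160, 161, 160, 160, 161]
```

The bar stands at −35.5° with the pointer half on the expected side, and the mark re-measures at 25.8°. I'll regrip and turn +61°.

>>> {"name": "send_rows", "arguments": {"steps": [[[0,0.6,30],[0,0,0],70],[[0,0.6,60],[0,0,0],60],[[0,0.6,90],[0,0,0],50],[[0,0.6,115],[0,0,0],50],[[0,0.6,130],[0,0,0],50],[[0,0.6,138],[0,0,0],50],[[0,0.6,138],[0,0,0],40],[[0,0.6,138],[0,0,0],20],[[0,0.6,138],[0,0,0],5],[[0,0.6,138],[0,0,0],5]]}}

```text
time_s: 24.75
ee_pos: [0.5462, -0.2992, 0.1376]
orientation: [0.444, 0.845, 0.267, -0.135]
ft_force: [-1.2, -0.9, 0.3]
gripper_width: 0.0176
grasp_force: 40.0
```

>>> {"name": "send_rows", "arguments": {"steps": [[[0,0,0],[0,0,0],5],[[0,0,0],[0,0,6],5],[[0,0,0],[0,0,15],5],[[0,0,0],[0,0,24],5],[[0,0,0],[0,0,33],5],[[0,0,0],[0,0,42],5],[[0,0,0],[0,0,51],5],[[0,0,0],[0,0,58],5],[[0,0,0],[0,0,61.2],5],[[0,0,0],[0,0,61.2],5]]}}

```text
time_s: 26.0
ee_pos: [0.5464, -0.2992, 0.1375]
orientation: [0.812, 0.501, 0.161, -0.252]
ft_force: [-0.1, -2.6, 2.0]
gripper_width: 0.018
grasp_force: 40.0
```

```bash
python3 - <<'E'
from h import *
o=arm.observe(); x=R.from_quat(o["orientation"]).as_matrix()[:,0]; print(o["gripper_width"],o["grasp_force"],o["ft_force"],"tool x angle",np.degrees(np.arctan2(x@RT,x@S)))
E
```

```text
0.018002020524269493 40.00570356845856 [-0.14088238 -2.60612412  2.03160102] tool x angle 25.763113700495996
```

Release, retract along the axis, then check.

>>> {"name": "send_rows", "arguments": {"steps": [[[0,0,0],[0,0,0],25],[[0,0,0],[0,0,0],50],[[0,0,0],[0,0,0],50],[[0,0,-30],[0,0,0],70],[[0,0,-70],[0,0,0],90],[[0,0,-110],[0,0,0],90],[[0,0,-140],[0,0,0],90],[[0,0,-140],[0,0,0],90],[[0,0,-140],[0,0,0],90]]}}

```text
time_s: 27.12
ee_pos: [0.5445, -0.3775, 0.2502]
orientation: [0.811, 0.501, 0.161, -0.254]
ft_force: [0.1, -0.5, 0.1]
gripper_width: 0.0847
grasp_force: 0.0
```

```bash
python3 - <<'E'
from h import *
o=arm.observe(); im=arm.get_image("wrist"); c=cam("wrist",o); g=cv2.cvtColor(im,cv2.COLOR_RGB2GRAY); lines(c,g,25)
ctr=proj(c,[C+.06*S])[0].astype(int); t,A=orange(im,np.s_[:ctr[1]+60,max(ctr[0]-50,0):ctr[0]+50]); 
q=onpanel(c,*t[:2]); print("mark",q,np.degrees(np.arctan2(*q)),A,o["ee_pos"])
x,y=proj(c,[C+.03*N])[0].astype(int); a=im[max(y-110,0):y+110,x-150:x+150]
b=arm.get_image("side")[150:320,230:450]; a=cv2.resize(a,(420,int(420*a.shape[0]/300)),interpolation=3); b=cv2.resize(b,(370,286),interpolation=3)
O=np.zeros((320,800,3),np.uint8); O[:a.shape[0],:420]=a[:320]; O[:286,425:795]=b; cv2.imwrite("pics/fin.png",O[:,:,::-1])
E
```

```text
[ -7.5 -35.5] [27.1 42.3] 24.0
[ 8.1 38.2] [-20.2 -21.1] 25.5
[-27.5 -16.6] [-36.3   8.6] 160.7
[45.3 18.1] [41.7 -8.1] 7.6
[ 8.5 28.1] [-3.5  3.2] 25.9
mark [0.02836599 0.12291188] 12.99537161120924 518.0 [ 0.54453758 -0.37748874  0.25020909]
```

View pics/fin.png

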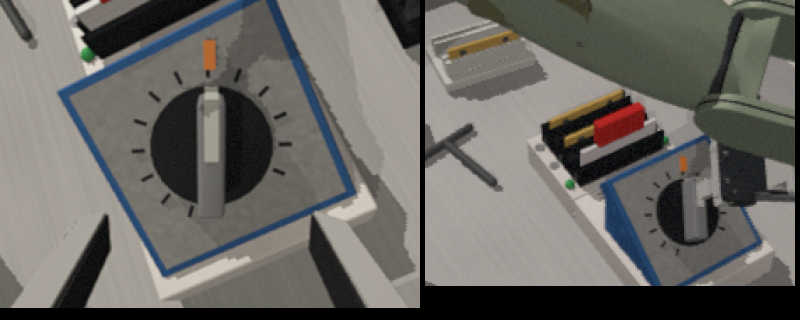

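The pointer (col 211) lines up with the orange mark (col 210), the bar reads about 25.7°, and the scraper stands in its slot between the green lamps. I'm handing it in.

```bash
python3 -c "
from cell import arm
print(arm.close_job())"
```

```text
the job is handed in; nothing more can be done
None
```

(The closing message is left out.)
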